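# Press the red roof home on the model street

### The arm

A 6-joint arm with a two-finger parallel gripper is mounted at the origin on the work surface. World frame = base frame: x ahead of the robot, y to its left, z up, the work surface at z = 0. Lengths are in m, angles in rad, forces in N, time in s.
With the tool pointing down it reaches from about 0.35 to 0.775 m from the base axis. Payload 5.5 kg.
Tool frame: the origin (TCP) lies between the finger pads, 19 mm behind the fingertips; this is the grasp point; z points along the fingers, y is the line along which they close (so a half turn about z gives the same grasp; the last joint's range is limited). The gripper opens to 85 mm and grips with 20 to 120 N. Pads are 22 mm wide; open, the fingers measure 114 mm over their backs; the gripper's body (76 mm by 85 mm) begins 54 mm behind the grasp point. The pads swing forward as they close: fully open they stand 13 mm farther back than shut.
Start: joints at [-1.453, 0.313, 0.046, 1.304, 0, 1.431], TCP at [0.147, -0.556, 0.25] pointing down, gripper open.
Joint ranges: [-2.76, 2.76], [-0.86, 1.69], [-1.03, 1.26], [-2.2, 2.34], [-1.47, 1.5], [-3.14, 3.14]. Speed limits (rad/s): [2.57, 2.57, 3.14, 3.14, 3.14, 3.14].

### API

Orientations are given as a unit quaternion [w, x, y, z].
In Python, from workcell import telemetry, imaging, env gives the robot as it stands. The module is installed in compiled form; this text tells all that it offers.
- The arm moves only by the tool step_arm, never from a script. Its argument "moves" is a list of rows, each a list of 3 entries, a list of its own where there are three numbers: the shift along the tool's x, y, z in mm, then the turn, a rotation vector about the tool's x, y, z in rad, then the finger opening in mm, from 0 to 85.4. A call has 1 to 8 rows; each row is the pose to reach, as a shift and turn from the pose commanded when the call began, along the tool's axes at that moment; what a row does not reach only later rows make up. A row lasts 1/12 s, in which the tool goes at most 41.7 mm and 7.16 degrees, less where a joint would pass 70% of its speed; a pose out of reach is approached as far as the arm can. A call with a gripper value outside its range is refused whole. The fingers move at their own pace and stop on an object; "grip_force" is the grip in N (left out, the last holds). Time passes only in rows, so rows that repeat a pose let the fingers close. It gives the time, the measured TCP pose, the force, the opening and the grip force at its end, in the units of the state.
- telemetry.get_state(): the state, without advancing time (a new reading comes with each control period).
- imaging.read_camera(name): name is "scene" or "top"; returns the picture (384x512x3 uint8, red, green, blue); there is no depth.
- imaging.camera_params(name): a dict with "camera_matrix" (3x3 intrinsics, pixels), "pose" (4x4, takes a point from camera to world coordinates). Camera axes: x right, y up, looking along -z (the intrinsics and any distortion apply to the point x, -y, -z); pixel columns grow to the right and rows downward; lengths in m; the calibration is good to about 2 mm. A picture is of the moment at which its call begins. camera_params takes no time and is no camera call.
- env.hand_in(): hands the job in; it is judged then, once.
The state is a dict: "clock": time; "joint_pos": joint angles; "qvel": joint speeds; "tau": joint torques, N m; "tcp_pos": TCP position; "orientation": TCP orientation; "wrist_force": force on the tool from outside, world axes, zero at the start; "ft_torque": the same for the moment, N m; "finger_gap": finger opening in m; "grip_force": force on a finger pad.
Only numpy, scipy, OpenCV 4.12 (cv2) and the standard library are available. Lean on these libraries where they do the work, as an engineer would, in place of code of your own. Each camera call takes 0.05 s, during which the arm holds its last target. There are 200 camera calls.

### The job

On the cutting mat stand four small model houses with push-on roofs. With your fingertips, gently press the red roof straight down until it sits fully home on its walls, keep pressing lightly for about a second, then draw the hand up well clear. Do not grip, lift or shift the red house, and do not touch the other houses or anything else on the table.

Things in the scene. Friction and masses are not known exactly. Their poses are not given: they have to be found in the camera images.
- house_red: loose white card model house (0.35 kg or so, not fixed down) with a flat red roof, standing on the cutting mat. Walls 54 x 54 mm, 55 mm high; origin at the centre of its underside, z up, door on its -x side
- roof_red_top (a point): centre of the upper face of the red roof, a flat square cap 64 x 64 mm, 6 mm thick; it is 71 mm above the house's underside with the roof fully raised, 61 mm with the roof fully down
- roof_red (a joint): how far the red roof has been pushed down into its house (m): 0 fully raised (10 mm gap under its eaves), 0.010 fully down on the walls. It slides straight down against about 3 N of friction, without a spring, stays where it is left, and meets a hard stop at 0.010
- house_yellow: loose white card model house (0.35 kg or so, not fixed down) with a flat yellow roof, standing on the cutting mat. Walls 54 x 54 mm, 45 mm high; origin at the centre of its underside, z up, door on its -x side
- roof_yellow_top (a point): centre of the upper face of the yellow roof, a flat square cap 64 x 64 mm, 6 mm thick; it is 61 mm above the house's underside with the roof fully raised, 51 mm with the roof fully down
- house_blue: loose white card model house (0.35 kg or so, not fixed down) with a flat blue roof, standing on the cutting mat. Walls 54 x 54 mm, 65 mm high; origin at the centre of its underside, z up, door on its -x side
- roof_blue_top (a point): centre of the upper face of the blue roof, a flat square cap 64 x 64 mm, 6 mm thick; it is 81 mm above the house's underside with the roof fully raised, 71 mm with the roof fully down
- house_grey: loose white card model house (0.35 kg or so, not fixed down) with a flat grey roof, standing on the cutting mat. Walls 54 x 54 mm, 55 mm high; origin at the centre of its underside, z up, door on its -x side
- roof_grey_top (a point): centre of the upper face of the grey roof, a flat square cap 64 x 64 mm, 6 mm thick; it is 71 mm above the house's underside with the roof fully raised, 61 mm with the roof fully down
- pencil: yellow pencil with a dark stripe and red end, 164 x 8 x 8 mm, lying on the mat between the houses; origin under its middle, x along it to the point
- glue: white glue bottle, 52 mm across, with a red nozzle cap, 147 mm tall in all, standing beyond the mat; origin at the centre of its underside
- knife: red closed utility knife lying right of the mat (-y side), 150 x 28 mm, 21 mm high; origin under its middle, x along it
- tape: roll of tan tape lying flat beyond the mat, 90 mm across, 24 mm high; origin at the centre of its underside
- set_square: blue transparent set square lying left of the mat (+y side), about 200 x 145 mm, 3 mm thick; origin on its underside, near its middle
- mat: green cutting mat with a pale grid, 300 x 450 mm, 3 mm thick, fixed to the table, the houses stand on it; origin at the centre of its underside, x along its short side

How it is judged:
By the outcome, as a careful person would: the job done as asked, in the order asked, and still so for the second after the job is handed in, with the robot touching nothing.
It also fails if it takes over 30 s, if anything falls off the work surface, if the arm or the gripper's body presses on something with over 40 N, if the wrist force passes 120 N, or if a joint passes its speed limit or range.

## Working session

There is one attempt and no reset: what is moved stays moved. The work goes in short steps, Python scripts to look and compute and a tool call to move; the robot and the scene stay as the last step left them, time stands still between calls to the robot, and variables do not carry over. Pictures are saved under pics/ and viewed, at most 10 in all, crops included, and the job is handed in when it is done.

Besides the shell and the picture viewer there is one more tool, called after "Call:" in YAML: its name, and indented under it one key for each argument. step_arm: Moves the arm, as the interface text tells. Its arguments: {"type":"object","properties":{"moves":{"type":"array"},"grip_force":{"type":"number"}},"required":["moves"]}

```bash
mkdir -p pics; python3 - <<'E'
from workcell import telemetry, imaging
import cv2,numpy as np
for n in("scene","top"):
    cv2.imwrite(f"pics/{n}0.png",imaging.read_camera(n)[:,:,::-1]); p=imaging.camera_params(n); print(n,{k:np.round(v,4).tolist() if not isinstance(v,str) else v for k,v in p.items()})
print(telemetry.get_state())
E
```

```text
scene {'camera_matrix': [[481.5047, 0.0, 252.9572], [0.0, 481.5047, 192.5618], [0.0, 0.0, 1.0]], 'pose': [[-0.3539, -0.5801, 0.7337, 1.7295], [0.9352, -0.2069, 0.2875, 0.4185], [-0.015, 0.7878, 0.6157, 1.0001], [0.0, 0.0, 0.0, 1.0]]}
top {'camera_matrix': [[410.9774, 0.0, 259.7379], [0.0, 410.9774, 185.7052], [0.0, 0.0, 1.0]], 'pose': [[0.0237, 0.9812, -0.1914, 0.4313], [-0.9995, 0.027, 0.0146, -0.0043], [0.0195, 0.191, 0.9814, 1.2053], [0.0, 0.0, 0.0, 1.0]]}
{'clock': 0.1, 'joint_pos': array([-1.45259833e+00,  3.13960441e-01,  4.50605934e-02,  1.30357500e+00,
        1.52625956e-05,  1.43119441e+00]), 'qvel': array([-8.86931425e-04, -3.03947122e-05,  2.84639770e-03, -1.71174754e-03,
        4.97516170e-05, -2.27496769e-03]), 'tau': array([ 2.66596384e-03, -4.81728351e+01,  2.99242777e+01,  1.27497749e-02,
       -1.08318684e-04,  8.30312160e-06]), 'tcp_pos': array([ 0.14654125, -0.55557029,  0.24916492]), 'orientation': array([-8.39130477e-04,  9.91703548e-01,  1.28543252e-01,  1.66124161e-05]), 'wrist_force': array([ 0.11296357, -0.97441496,  0.28677812]), 'ft_torque': array([-0.03200383, -0.01023479, -0.00950953]), 'grip_force': 0.0, 'finger_gap': 0.08526035888193838}
```

View pics/top0.png

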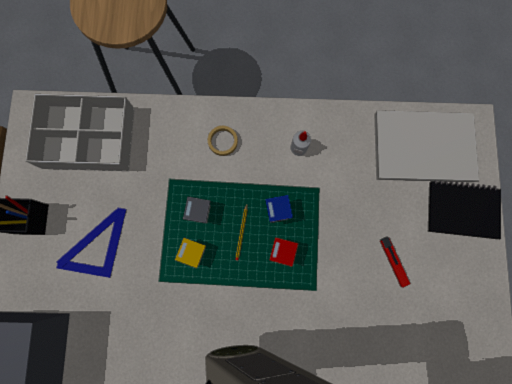

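View pics/scene0.png

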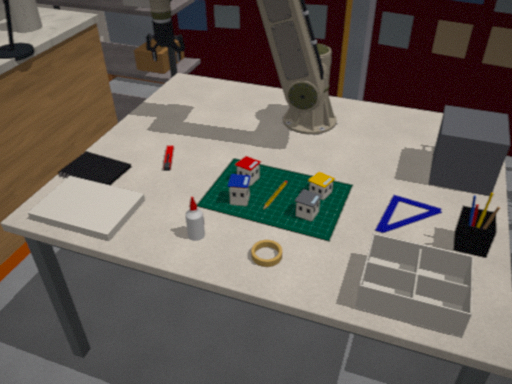

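The top view shows the red roof near (285,252), with blue north of it at (280,209) and the pencil to its left at (241,232). I'll enlarge this area.

```bash
python3 - <<'E'
import cv2,numpy as np
a=cv2.imread("pics/top0.png")[190:280,225:315]; b=cv2.imread("pics/scene0.png")[145:215,215:285]
r=lambda i,s:cv2.resize(i,None,fx=s,fy=s,interpolation=cv2.INTER_CUBIC)
o=np.zeros((400,800,3),np.uint8); A=r(a,400/90);B=r(b,400/70); o[:,:400]=A[:400,:400];o[:,400:]=B[:400,:400]
cv2.imwrite("pics/crop.png",o)
E
```

```text
(no output)
```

View pics/crop.png

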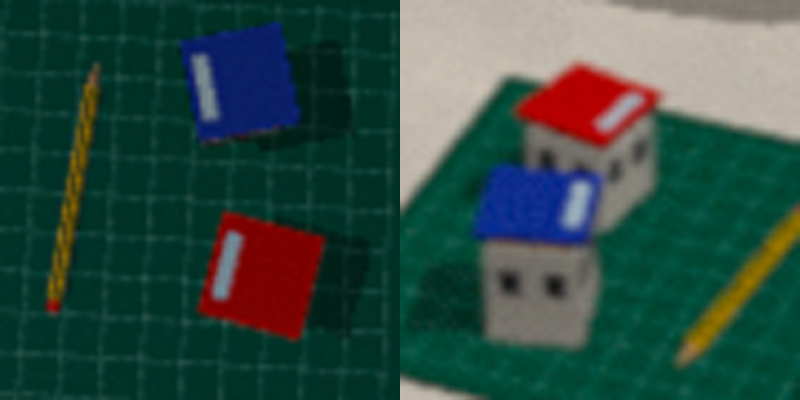

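The crop shows the red roof as a tilted square, and its corners can be read in both views. I'll triangulate them.

```bash
cat > h.py <<'E'
import numpy as np
from workcell import telemetry, imaging
from scipy.spatial.transform import Rotation as R
def ray(n,uv):
    p=imaging.camera_params(n);K=np.array(p["camera_matrix"]);T=np.array(p["pose"])
    d=np.linalg.inv(K)@[uv[0],uv[1],1];d=T[:3,:3]@(d*[1,-1,-1]);return T[:3,3],d/np.linalg.norm(d)
def plane(n,uv,z):
    o,d=ray(n,uv);return o+d*(z-o[2])/d[2]
def tri(a,b):
    A=np.zeros((3,3));v=np.zeros(3)
    for n,uv in(("top",a),("scene",b)):
        o,d=ray(n,uv);P=np.eye(3)-np.outer(d,d);A+=P;v+=P@o
    return np.linalg.solve(A,v)
def to_tool(target):
    s=telemetry.get_state();q=s["orientation"];r=R.from_quat(np.r_[q[1:],q[0]])
    return r.inv().apply(target-s["tcp_pos"])*1000,r
E
python3 - <<'E'
from h import *
s=400/90
T=(np.array([(226,212),(325,236),(300,339),(200,313)])+.5)/s-.5+[225,190]
S=(np.array([(175,63),(262,97),(204,143),(115,106)])+.5)/(400/70)-.5+[215,145]
B=(np.array([(181,42),(280,23),(299,124),(201,143)])+.5)/s-.5+[225,190]
# world order guess: match scene corners to top rays
print("top@.074",np.round([plane("top",u,.074) for u in T],4).tolist(), np.round(plane("top",T.mean(0),.074),4))
print("scene@.074",np.round([plane("scene",u,.074) for u in S],4).tolist(),np.round(plane("scene",S.mean(0),.074),4))
print("tri",tri(T.mean(0),S.mean(0)),"blue",plane("top",B.mean(0),.084))
d,r=to_tool(np.r_[tri(T.mean(0),S.mean(0))[:2],.15]);print(d,r.as_matrix().round(3).tolist())
E
```

```text
top@.074 [[0.5091, -0.0677, 0.074], [0.496, -0.1289, 0.074], [0.4334, -0.114, 0.074], [0.4475, -0.0528, 0.074]] [ 0.4713 -0.0909  0.074 ]
scene@.074 [[0.4405, -0.1127, 0.074], [0.4572, -0.0505, 0.074], [0.513, -0.0661, 0.074], [0.4952, -0.1295, 0.074]] [ 0.4768 -0.0895  0.074 ]
tri [ 0.47153594 -0.09139065  0.0701105 ] blue [ 0.58812442 -0.07466141  0.084     ]
[ 432.57427368 -365.81616396   99.87991527] [[0.967, 0.255, -0.0], [0.255, -0.967, 0.002], [0.0, -0.002, -1.0]]
```

Call:
step_arm:
  moves:
    - [[31,-26,0],[0,0,0],0]
    - [[62,-52,0],[0,0,0],0]
    - [[93,-78,0],[0,0,0],0]
    - [[124,-104,0],[0,0,0],0]
    - [[155,-130,0],[0,0,0],0]
    - [[186,-156,0],[0,0,0],0]
    - [[216,-183,0],[0,0,0],0]
    - [[216,-183,0],[0,0,0],0]
  grip_force: 20

```text
clock: 0.77
tcp_pos: [0.311, -0.318, 0.2498]
orientation: [-0.002, 0.991, 0.132, 0.0]
wrist_force: [-0.2, 0.6, 0.2]
finger_gap: -0.0003
grip_force: 0.0
```

Call:
step_arm:
  moves:
    - [[31,-26,6],[0,0,0],0]
    - [[62,-52,12],[0,0,0],0]
    - [[93,-78,20],[0,0,0],0]
    - [[124,-104,30],[0,0,0],0]
    - [[155,-130,40],[0,0,0],0]
    - [[186,-156,50],[0,0,0],0]
    - [[217,-183,60],[0,0,0],0]
    - [[217,-183,60],[0,0,0],0]

```text
clock: 1.43
tcp_pos: [0.4737, -0.0863, 0.1879]
orientation: [-0.002, 0.991, 0.132, -0.0]
wrist_force: [-0.4, 0.4, 0.1]
finger_gap: 0.0002
grip_force: 0.0
```

```bash
python3 - <<'E'
from h import *
import cv2
s=telemetry.get_state();print(s)
print(to_tool(np.array([.473,-.0905,.13]))[0])
a=imaging.read_camera("top")[170:290,220:340,::-1];b=imaging.read_camera("scene")[90:210,190:310,::-1]
r=lambda i:cv2.resize(i,(400,400),interpolation=cv2.INTER_CUBIC)
cv2.imwrite("pics/c1.png",np.hstack([r(a),r(b)]))
E
```

```text
{'clock': 1.4333, 'joint_pos': array([-3.48556834e-01,  1.64573472e-01, -3.02692396e-01,  1.10570510e+00,
        2.31329378e-03,  2.52792776e+00]), 'qvel': array([-0.0733283 , -0.02275051, -0.0036082 ,  0.04474548, -0.05944215,
       -0.08605339]), 'tau': array([  2.15146869, -38.38820457,  28.54596376,  -0.33422727,
         0.31365858,   0.72946183]), 'tcp_pos': array([ 0.47367877, -0.08632065,  0.18787779]), 'orientation': array([-1.52851733e-03,  9.91226488e-01,  1.32164784e-01, -4.28633476e-04]), 'wrist_force': array([-0.3627607 ,  0.41846255,  0.11119305]), 'ft_torque': array([-0.00758581,  0.02271963, -0.02371609]), 'grip_force': 0.0, 'finger_gap': 0.000162351611090265}
[-1.72429572  4.03741846 57.86615557]
```

View pics/c1.png

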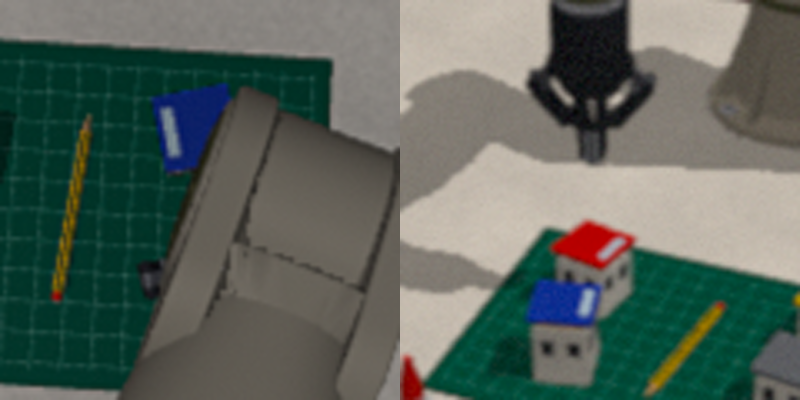

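The fingers are shut, with the tips at crop (593,160) directly above the red roof at (592,243). I'll descend to about 12 mm above it.

Call:
step_arm:
  moves:
    - [[-1,2,15],[0,0,0],0]
    - [[-1,3,30],[0,0,0],0]
    - [[-1,3,45],[0,0,0],0]
    - [[-1,3,58],[0,0,0],0]
    - [[-1,3,68],[0,0,0],0]
    - [[-1,3,74],[0,0,0],0]
    - [[-1,3,76],[0,0,0],0]
    - [[-1,3,76],[0,0,0],0]

```text
clock: 2.2
tcp_pos: [0.4715, -0.0955, 0.1139]
orientation: [-0.0, 0.992, 0.128, -0.0]
wrist_force: [0.7, -0.3, 1.6]
finger_gap: 0.0003
grip_force: 0.0
```

```bash
python3 - <<'E'
from h import *
import cv2
s=telemetry.get_state();print(s["tcp_pos"],s["wrist_force"],to_tool(np.array([.473,-.0905,.093]))[0])
a=imaging.read_camera("scene")[130:205,210:310,::-1]
cv2.imwrite("pics/c2.png",cv2.resize(a,(800,600),interpolation=cv2.INTER_CUBIC))
E
```

```text
[ 0.47146564 -0.09548089  0.11386454] [ 0.6830144  -0.25087173  1.57814445] [ 2.75837693 -4.42568587 20.86377669]
```

View pics/c2.png

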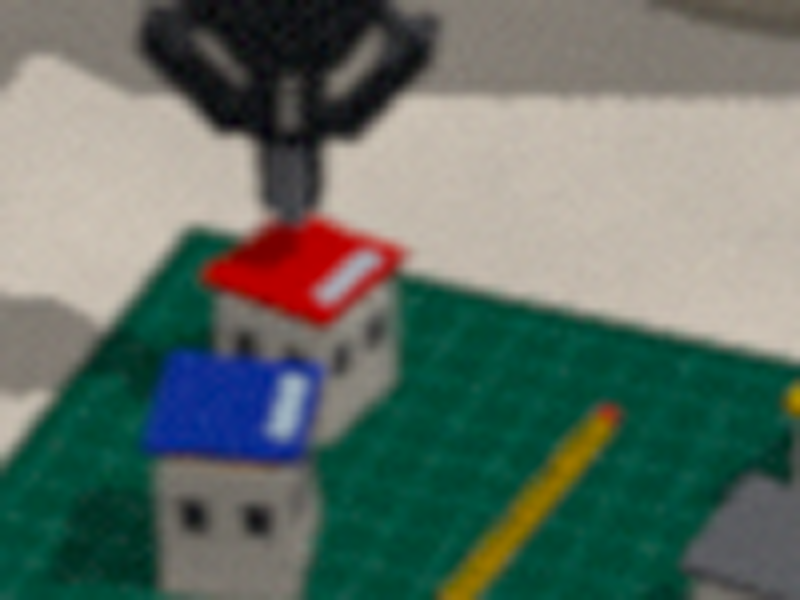

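The tips at (290,218) hang about 20 mm above the roof, whose centre is near (305,270), and sit slightly to -y. I'll shift to centre, then creep down.

Call:
step_arm:
  moves:
    - [[1,-2,2],[0,0,0],0]
    - [[3,-4,5],[0,0,0],0]
    - [[3,-4,8],[0,0,0],0]
    - [[3,-4,11],[0,0,0],0]
    - [[3,-4,13],[0,0,0],0]
    - [[3,-4,14],[0,0,0],0]
    - [[3,-4,14],[0,0,0],0]
    - [[3,-4,14],[0,0,0],0]

```text
clock: 2.92
tcp_pos: [0.4736, -0.0902, 0.0999]
orientation: [-0.0, 0.992, 0.129, -0.0]
wrist_force: [0.1, -1.3, 0.3]
finger_gap: -0.0004
grip_force: 0.0
```

Call:
step_arm:
  moves:
    - [[0,0,0.5],[0,0,0],0]
    - [[0,0,1],[0,0,0],0]
    - [[0,0,1.5],[0,0,0],0]
    - [[0,0,2],[0,0,0],0]
    - [[0,0,2.5],[0,0,0],0]
    - [[0,0,3],[0,0,0],0]
    - [[0,0,3],[0,0,0],0]
    - [[0,0,3],[0,0,0],0]

```text
clock: 3.58
tcp_pos: [0.4736, -0.0903, 0.0969]
orientation: [0.0, 0.992, 0.129, -0.0]
wrist_force: [-0.3, 0.3, -0.7]
finger_gap: -0.0002
grip_force: 0.0
```

Call:
step_arm:
  moves:
    - [[0,0,1],[0,0,0],0]
    - [[0,0,2],[0,0,0],0]
    - [[0,0,3],[0,0,0],0]
    - [[0,0,4],[0,0,0],0]
    - [[0,0,5],[0,0,0],0]
    - [[0,0,6],[0,0,0],0]
    - [[0,0,7],[0,0,0],0]
    - [[0,0,7],[0,0,0],0]

```text
clock: 4.25
tcp_pos: [0.4736, -0.0903, 0.0899]
orientation: [0.0, 0.992, 0.129, -0.0]
wrist_force: [0.0, -0.3, 0.5]
finger_gap: -0.0
grip_force: 0.3
```

Call:
step_arm:
  moves:
    - [[0,0,0.5],[0,0,0],0]
    - [[0,0,1],[0,0,0],0]
    - [[0,0,1.5],[0,0,0],0]
    - [[0,0,2],[0,0,0],0]
    - [[0,0,2.5],[0,0,0],0]
    - [[0,0,3],[0,0,0],0]
    - [[0,0,3.5],[0,0,0],0]
    - [[0,0,4],[0,0,0],0]

```text
clock: 4.92
tcp_pos: [0.4736, -0.0903, 0.0859]
orientation: [0.0, 0.992, 0.129, -0.0]
wrist_force: [-0.4, 1.0, 3.1]
finger_gap: -0.0
grip_force: 1.4
```

Call:
step_arm:
  moves:
    - [[0,0,0.5],[0,0,0],0]
    - [[0,0,1],[0,0,0],0]
    - [[0,0,1.5],[0,0,0],0]
    - [[0,0,2],[0,0,0],0]

```text
clock: 5.25
tcp_pos: [0.4736, -0.0903, 0.0839]
orientation: [0.0, 0.992, 0.129, -0.0]
wrist_force: [-2.0, -0.0, 3.3]
finger_gap: 0.0001
grip_force: 1.4
```

Call:
step_arm:
  moves:
    - [[0,0,0.4],[0,0,0],0]
    - [[0,0,0.8],[0,0,0],0]
    - [[0,0,1.0],[0,0,0],0]

```text
clock: 5.5
tcp_pos: [0.4736, -0.0903, 0.0829]
orientation: [0.0, 0.992, 0.129, -0.0]
wrist_force: [-1.4, 0.2, 3.3]
finger_gap: 0.0001
grip_force: 1.4
```

```bash
python3 - <<'E'
from h import *
import cv2
a=imaging.read_camera("scene")[130:205,210:310,::-1]
cv2.imwrite("pics/c3.png",cv2.resize(a,(800,600),interpolation=cv2.INTER_CUBIC))
s=telemetry.get_state();print(s["tcp_pos"],s["wrist_force"])
E
```

```text
[ 0.47364502 -0.09028279  0.08291062] [-0.42041161 -0.35861075  1.44723231]
```

View pics/c3.png

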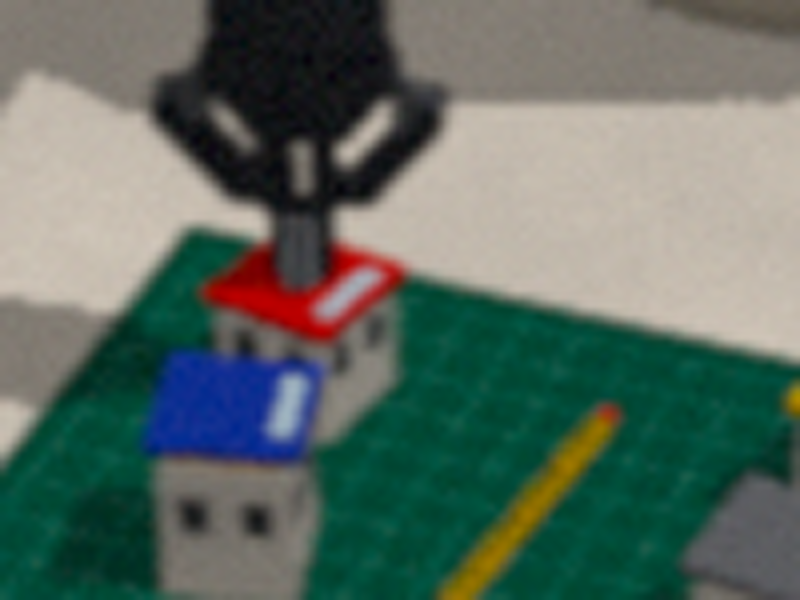

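The roof is centred under the tips and has dropped roughly 7 mm: its near corner went from y=323 to y=337. I'll continue in fine steps until the force rises at the stop.

Call:
step_arm:
  moves:
    - [[0,0,0.3],[0,0,0],0]
    - [[0,0,0.6],[0,0,0],0]
    - [[0,0,0.6],[0,0,0],0]

```text
clock: 5.8
tcp_pos: [0.4737, -0.0903, 0.0827]
orientation: [0.0, 0.992, 0.129, 0.0]
wrist_force: [-2.3, 1.3, 4.8]
finger_gap: -0.0001
grip_force: 2.9
```

Call:
step_arm:
  moves:
    - [[0,0,0.3],[0,0,0],0]
    - [[0,0,0.5],[0,0,0],0]

```text
clock: 5.97
tcp_pos: [0.4737, -0.0903, 0.0826]
orientation: [0.0, 0.992, 0.129, 0.0]
wrist_force: [-3.1, 1.2, 11.1]
finger_gap: 0.0001
grip_force: 5.9
```

The TCP has stalled at 0.0826 m, so the tips are at about 0.064 m, which is the fully-down height. The force has risen to 11 N, so I'll hold there.

Call:
step_arm:
  moves:
    - [[0,0,0],[0,0,0],0]
    - [[0,0,0],[0,0,0],0]

```text
clock: 6.13
tcp_pos: [0.4737, -0.0903, 0.0827]
orientation: [0.0, 0.992, 0.129, 0.0]
wrist_force: [-3.1, 0.7, 9.5]
finger_gap: 0.0002
grip_force: 4.9
```

Call:
step_arm:
  moves:
    - [[0,0,0],[0,0,0],0]
    - [[0,0,0],[0,0,0],0]
    - [[0,0,0],[0,0,0],0]
    - [[0,0,0],[0,0,0],0]
    - [[0,0,0],[0,0,0],0]
    - [[0,0,0],[0,0,0],0]
    - [[0,0,0],[0,0,0],0]
    - [[0,0,0],[0,0,0],0]

```text
clock: 6.8
tcp_pos: [0.4737, -0.0903, 0.0827]
orientation: [0.0, 0.992, 0.129, 0.0]
wrist_force: [-4.2, 0.6, 9.2]
finger_gap: -0.0003
grip_force: 4.9
```

Call:
step_arm:
  moves:
    - [[0,0,0],[0,0,0],0]
    - [[0,0,0],[0,0,0],0]
    - [[0,0,0],[0,0,0],0]
    - [[0,0,0],[0,0,0],0]

```text
clock: 7.13
tcp_pos: [0.4737, -0.0903, 0.0827]
orientation: [0.0, 0.992, 0.129, 0.0]
wrist_force: [-3.2, 2.2, 10.0]
finger_gap: 0.0002
grip_force: 4.9
```

Call:
step_arm:
  moves:
    - [[0,0,-2],[0,0,0],0]
    - [[0,0,-5],[0,0,0],0]
    - [[0,0,-10],[0,0,0],0]
    - [[0,0,-25],[0,0,0],0]
    - [[0,0,-50],[0,0,0],0]
    - [[0,0,-80],[0,0,0],0]
    - [[0,0,-110],[0,0,0],0]
    - [[0,0,-130],[0,0,0],0]

```text
clock: 7.8
tcp_pos: [0.4744, -0.0905, 0.2148]
orientation: [0.001, 0.992, 0.129, 0.001]
wrist_force: [0.2, -0.6, -0.4]
finger_gap: 0.0001
grip_force: 0.0
```

Call:
step_arm:
  moves:
    - [[0,0,-20],[0,0,0],0]
    - [[0,0,-35],[0,0,0],0]
    - [[0,0,-40],[0,0,0],0]
    - [[0,0,-40],[0,0,0],0]
    - [[0,0,-40],[0,0,0],0]

```text
clock: 8.22
tcp_pos: [0.4735, -0.0902, 0.2513]
orientation: [-0.0, 0.992, 0.129, -0.0]
wrist_force: [-0.5, 0.2, 0.2]
finger_gap: -0.0003
grip_force: 0.0
```

```bash
python3 - <<'E'
from h import *
import cv2
a=imaging.read_camera("scene")[130:205,210:310,::-1]
cv2.imwrite("pics/c4.png",cv2.resize(a,(800,600),interpolation=cv2.INTER_CUBIC))
s=telemetry.get_state();print(s["clock"],s["tcp_pos"],s["wrist_force"],abs(s["qvel"]).max())
E
```

```text
8.2667 [ 0.47318695 -0.09009465  0.25078434] [-0.82936528  0.26284271 -0.1172186 ] 0.011079901120059892
```

View pics/c4.png

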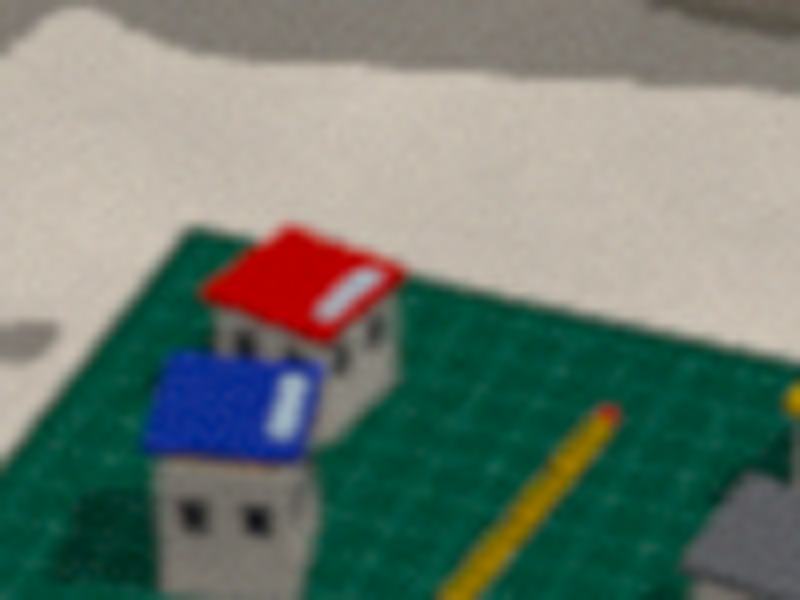

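The red roof is down: its left corner went from y=272 to y=292, about 10 mm. The house and its neighbours haven't moved, and the hand is well clear.

```bash
python3 -c "
from workcell import env;print(env.hand_in())"
```

```text
the job is handed in; nothing more can be done
None
```

The red roof was pressed fully home and held for a little over a second at about 10 N, then the hand was raised well clear; nothing else was touched, and the job is handed in.

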